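Raise the platen of a flattening press with its lever

ROBOT

A 7-joint arm with a two-finger parallel gripper is mounted at the origin on the work surface. World frame = base frame: x ahead of the robot, y to its left, z up, the work surface at z = 0. Lengths are in mm, angles in rad, forces in N, time in s.
With the tool pointing down it reaches from about 400 to 925 mm from the base axis. Payload 5.6 kg.
Tool frame: the origin (TCP) lies midway between the tips of the shut fingers; the grasp point (between the pads) lies 19 mm behind it; z points along the fingers, y is the line along which they close (so a half turn about z gives the same grasp; the last joint's range is limited). The gripper opens to 85 mm and grips with 20 to 120 N. Pads are 22 mm wide; open, the fingers measure 114 mm over their backs; the gripper's body (76 mm by 85 mm) begins 54 mm behind the grasp point. The pads swing forward as they close: fully open they stand 13 mm farther back than shut.
Start: joints at [1.123, 0.468, -0.012, 1.603, 0.006, 1.071, -0.056], TCP at [255.953, -597.493, 202.59] pointing down, gripper open.
Joint ranges: [-2.53, 2.53], [-0.31, 2.02], [-1.57, 1.55], [0.28, 2.44], [-1.29, 4.43], [0.15, 1.84], [-2.92, 2.92]. Speed limits (rad/s): [2.57, 2.57, 3.14, 3.14, 3.14, 3.14, 3.14].

INTERFACE

Orientations are given as a unit quaternion [x, y, z, w].
In Python, from cell import * gives the robot as it stands. The module is installed in compiled form; this text tells all that it offers.
- The arm moves only by the tool carry_out, never from a script. Its argument "steps" is a list of rows, each a list of 7 numbers: the shift along the tool's x, y, z as a fraction of full scale, then the turn, a rotation vector about the tool's x, y, z as a fraction of full scale, then the opening, from -1 (shut) to 1 (fully open). In form: [[dx, dy, dz, wx, wy, wz, jaw], ...]. A call has 1 to 12 rows; each row shifts and turns the commanded pose from where the row before left it, along the tool's axes as they then stand; what a row does not reach is not made up. Full scale, the value 1, is 0.5 m for a shift and 360 degrees for a turn. A row lasts 1/10 s, in which the tool goes at most 50 mm and 8.59 degrees, less where a joint would pass 70% of its speed; a pose out of reach is approached as far as the arm can. A call with a number of a shift or a turn outside -1 to 1 is refused whole. A call with a gripper value outside its range is refused whole. The fingers move at their own pace and stop on an object; "grip_force" is the grip in N (left out, the last holds). Time passes only in rows, so rows that do not move let the fingers close. It gives the time, the measured TCP pose, the force, the opening and the grip force at its end, in the units of the state.
- get_obs(): the state, without advancing time (a new reading comes with each control period).
- camera(name): name is "scene" or "side" or "wrist"; returns a dict with "pixels" (420x560x3 uint8, red, green, blue), "depth" (420x560 float32, mm along the optical axis (not along the pixel's ray), 0 where there is no reading), "intrinsics" (3x3 intrinsics, pixels), "world_from_camera" (4x4, takes a point from camera to world coordinates). Camera axes: x right, y down, z forward; pixel columns grow to the right and rows downward; lengths in mm; the calibration is good to about 2 mm. A picture is of the moment at which its call begins.
- finish_job(): hands the job in; it is judged then, once.
Trained networks look in the newest picture that a camera, given by its name, has taken for a name from the list of things; names that differ only in an ending like _2 or _b are one class to them, and where a whole thing is asked for, a point or a joint stands for the part that bears it (a point fixed in the world has none). Each returns a list of dicts, best first, with "score" (0 to 1); they miss things now and then, are a little off and sometimes report something else, mostly with a low value. They report only what shows in the picture. A call takes as long as a camera call.
- cut_out(camera, thing): "region" (420x560 bool, what is visible of it).
- spot_point(camera, thing): "xyz" ([x, y, z] in mm, in world coordinates, good to about 4 mm: a listed point, or the origin of a listed thing).
The state is a dict: "time_s": time; "joint_pos": joint angles; "joint_velocities": joint speeds; "joint_torque": joint torques, N m; "eef_pos": TCP position; "eef_rot": TCP orientation; "ft_force": force on the tool from outside, world axes, zero at the start; "ft_torque": the same for the moment, N m; "finger_gap": opening from 0.0 (shut) to 1.0 (fully open); "grasp_force": force on a finger pad.
Only numpy, scipy, OpenCV 4.12 (cv2) and the standard library are available. Lean on these libraries where they do the work, as an engineer would, in place of code of your own. Each camera call takes 0.05 s, during which the arm holds its last target. There are 200 camera calls.

TASK

Open the flattening press: first push the red peg to swing the brass catch fully aside from under the lever, then press the wooden paddle at the lever's long end gently down onto its cork buffer so that the lever raises the heavy platen, and do not let the platen drop. The program finishes while holding the paddle down with the fingers, the platen standing raised. Only push and press, lifting nothing out of its place; keep off the platen itself, leave the lever seated in its yoke, and leave the jar, the brass weight and the cup alone.

Things in the scene. Friction and masses are not known exactly. Their poses are not given: they have to be found in the camera images.
- press: The fixed green bench press. Origin on the table under the lever's pin; x runs along the press from the paddle towards the platen, y is across it, z is up. Its bed with boards (x 105 to 305 mm, 200 mm wide, 78 mm high) carries the platen; a foot (60 mm wide, 12 mm high) runs under the lever to x = -255 mm; the yoke at the origin has two cheeks (44 mm long, over all 56 mm wide, 95 mm high) with notches open at the top
- notch (a point): Bottom of the yoke's notches, where the pin's axis lies when seated: 85 mm above the table on the press's z axis
- buffer_top (a point): Centre of the top of the cork buffer under the paddle: press x = -222 mm, 24 mm above the table; cork 45 x 50 mm
- lever: Loose steel lever, 0.4 kg, bar 22 mm wide and 12 mm thick, resting in the yoke by a cross pin. Origin on the pin's axis; its frame is level and parallel to the press's at rest. At rest its long end slopes up at 0.24 rad towards press -x and its short end, 80 mm from the pin, lies under the platen's lip. Fully down it slopes down at about 0.23 rad; the paddle goes about 100 mm down on an arc about the pin. Pushing takes 4 to 12 N at the paddle, then the buffer stops it hard
- lever_pin (a point): Middle of the lever's cross pin (12 mm thick), on the pin's axis
- lever_paddle (a point): Middle of the top face of the wooden paddle (56 x 56 mm, 10 mm thick) at the lever's long end, 220 mm from the pin; about 142 mm above the table at rest and about 39 mm when down on the buffer. The face is inclined with the lever
- platen (a joint): Angle of the heavy dark steel platen (238 x 190 mm, 14 mm thick with ribs, 2.7 to 4.5 kg) about its hinge at the far end of the bed: 0 shut on the boards, grows as it rises; about 0.165 rad with the lever down on the buffer
- platen_lip (a point): Middle of the top of the platen's yellow front edge, above the lever's short end
- catch (a joint): Angle of the brass catch about its upright pivot: near 0 its tongue stands 5 mm under the lever and blocks it; grows, clockwise from above, to its stop at 1.35 rad, fully aside; the lever is free from about 1.05 rad. It stays where it is left (about 1 N at the peg moves it)
- catch_pivot (a point): The catch's pivot, top face, 95 mm above the table; at press x = -85 mm, y = 50 mm
- catch_peg (a point): Middle of the top of the catch's upright red peg, 14 mm thick, top 141 mm above the table, free for 45 mm below that, 70 mm from the pivot. At joint 0 it lies 0.65 rad from the press's y axis on the paddle's side; it swings towards the platen's side, in the direction of press +x
- jar: Amber jar with white cap, 56 mm wide, 85 mm high; origin at the centre of its underside. Leave alone
- weight: Brass weight with a knob, 60 mm wide, 70 mm high; origin at the centre of its underside. Leave alone
- cup: Blue cup, 60 mm wide, 75 mm high; origin at the centre of its underside. Leave alone

How it is judged:
By the outcome, as a careful person would: the job done as asked, in the order asked, and still so for the second after the job is handed in, while the arm keeps its last pose, push and grip.
It also fails if it takes over 51 s, if anything falls off the work surface, if the arm or the gripper's body presses on something with over 40 N, if the wrist force passes 120 N, or if a joint passes its speed limit or range.

## Working session

There is one attempt and no reset: what is moved stays moved. The work goes in short steps, Python scripts to look and compute and a tool call to move; the robot and the scene stay as the last step left them, time stands still between calls to the robot, and variables do not carry over. Pictures are saved under pics/ and viewed, at most 10 in all, crops included, and the job is handed in when it is done.

Besides the shell and the picture viewer there is one more tool, called after "Request:" in YAML: its name, and indented under it one key for each argument. carry_out: Moves the arm, as the interface text tells. Shift numbers are shares of 0.5 m and turn numbers shares of 360 degrees, none past 1 either way. Its arguments: {"type":"object","properties":{"steps":{"type":"array"},"grip_force":{"type":"number"}},"required":["steps"]}

```bash
mkdir -p pics; python3 - <<'E'
from cell import *
import cv2,numpy as np
o=get_obs();print(o['eef_pos'],o['eef_rot'],o['finger_gap'],o['time_s'])
ims=[]
for c in ("scene","side"):
    d=camera(c);ims.append(d['pixels'][:,:,::-1])
    for t in ("press","notch","buffer_top","lever_pin","lever_paddle","platen_lip","catch_pivot","catch_peg","jar","weight","cup"):
        r=spot_point(c,t)
        print(c,t,[(np.round(q['xyz']).tolist(),round(q['score'],2)) for q in r[:2]])
cv2.imwrite("pics/a.png",ims[0]);cv2.imwrite("pics/b.png",ims[1])
E
```

```text
[ 255.66477384 -596.91326658  201.59410471] [ 9.79597750e-01  2.00966150e-01 -2.51817382e-04 -8.89576232e-04] 0.9996682926249049 0.0
scene press [([550.0, 38.0, 2.0], 0.58)]
scene notch [([551.0, 35.0, 84.0], 0.63)]
scene buffer_top [([611.0, -177.0, 24.0], 0.97)]
scene lever_pin [([550.0, 38.0, 84.0], 0.68)]
scene lever_paddle [([612.0, -170.0, 143.0], 0.69), ([674.0, 84.0, 3.0], 0.58)]
scene platen_lip [([550.0, 38.0, -0.0], 0.67)]
scene catch_pivot [([525.0, -56.0, 95.0], 0.68)]
scene catch_peg [([478.0, -102.0, 143.0], 0.71), ([553.0, -306.0, -4.0], 0.58)]
scene jar [([691.0, -42.0, 4.0], 0.62), ([673.0, 84.0, 3.0], 0.35)]
scene weight [([550.0, -304.0, -2.0], 0.63)]
scene cup [([675.0, 83.0, 0.0], 0.88), ([531.0, 99.0, 90.0], 0.56)]
side press [([551.0, 38.0, 0.0], 0.78)]
side notch [([551.0, 37.0, 87.0], 0.7)]
side buffer_top [([609.0, -177.0, 20.0], 0.74)]
side lever_pin [([550.0, 36.0, 85.0], 0.62)]
side lever_paddle [([614.0, -165.0, 139.0], 0.71)]
side platen_lip [([536.0, 98.0, 92.0], 0.85)]
side catch_pivot [([525.0, -58.0, 100.0], 0.68)]
side catch_peg [([549.0, 36.0, 83.0], 0.73), ([475.0, -104.0, 139.0], 0.57)]
side jar [([692.0, -42.0, -2.0], 0.76)]
side weight [([552.0, -304.0, 2.0], 0.89)]
side cup [([674.0, 80.0, 0.0], 0.79)]
```

View pics/a.png

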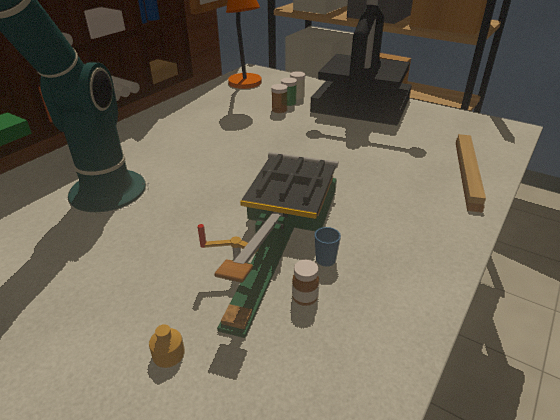

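View pics/b.png

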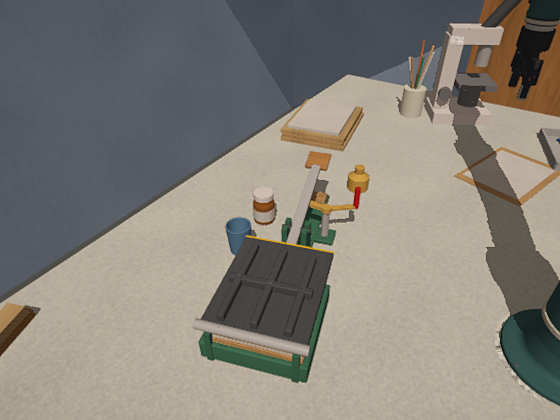

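The picture agrees with the networks: red peg at (201,234), paddle at (235,270), yoke between paddle and platen. The press x axis points at about 105.7°, and the jar (305,282) and weight (166,345) lie clear of the path. First I shut the fingers, align the tool with the press and move in beside the peg, staying high.

Request:
carry_out:
  steps:
    - [0,0,0,0,0,0.0208,-1]
    - [0.063,-0.067,0,0,0,0,-1]
    - [0.063,-0.067,0,0,0,0,-1]
    - [0.063,-0.067,0,0,0,0,-1]
    - [0.063,-0.067,0,0,0,0,-1]
    - [0.063,-0.067,0,0,0,0,-1]
    - [0.063,-0.067,0,0,0,0,-1]
    - [0.063,-0.067,0,0,0,0,-1]
    - [0.063,-0.067,0,0,0,0,-1]
    - [0.063,-0.067,0,0,0,0,-1]
    - [0.063,-0.067,0,0,0,0,-1]
    - [0.063,-0.067,0,0,0,0,-1]
  grip_force: 40

```text
time_s: 2.4
eef_pos: [490.5, -147.3, 203.0]
eef_rot: [0.991, 0.137, 0.0, 0.0]
ft_force: [1.3, -1.1, 0.5]
finger_gap: 0.003
grasp_force: 0.0
```

```bash
cat > h.py <<'E'
from cell import *
import numpy as np
P0=np.array([550.3,37.]);X=np.array([-.27,.963]);Y=np.array([-.963,-.27])
def pr(p): d=np.array(p[:2])-P0; return [round(float(v),1) for v in (d@X,d@Y,p[2])]
def look(c,things):
    d=camera(c)
    for t in things:
        print(c,t,[(np.round(q['xyz']).tolist(),pr(q['xyz']),round(q['score'],2)) for q in spot_point(c,t)[:2]])
    return d
E
python3 - <<'E'
from h import *
import cv2
print(pr(get_obs()['eef_pos']))
look("scene",["catch_peg"]);d=look("wrist",["catch_peg","catch_pivot","lever_paddle"])
cv2.imwrite("pics/c.png",d['pixels'][:,:,::-1])
E
```

```text
[-161.4, 107.3, 203.0]
scene catch_peg [([477.0, -103.0, 141.0], [-115.4, 108.5, 141.3], 0.59), ([672.0, 83.0, 0.0], [11.6, -129.8, 0.2], 0.58)]
wrist catch_peg [([472.0, -102.0, 139.0], [-113.1, 113.4, 138.6], 0.75)]
wrist catch_pivot [([532.0, -60.0, 95.0], [-88.4, 43.8, 95.2], 0.74)]
wrist lever_paddle [([610.0, -170.0, 142.0], [-215.7, -1.7, 142.4], 0.73)]
```

View pics/c.png

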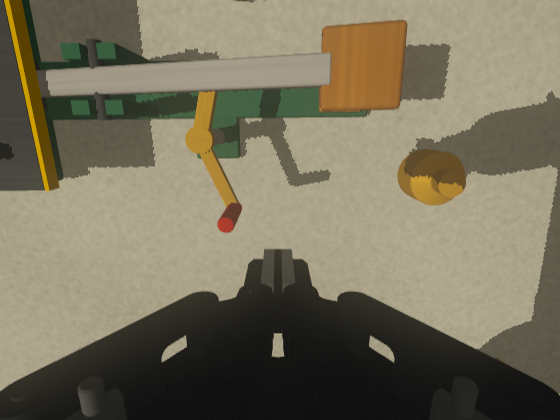

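The wrist view shows the peg top at (227,224), clear of the shut fingers at (278,255), with the catch arm to its pivot at (199,140). I lower beside the peg and push along press +x.

Request:
carry_out:
  steps:
    - [-0.01,0,0.088,0,0,0,-1]
    - [0,0,0.088,0,0,0,-1]
    - [0,-0.02,0,0,0,0,-1]
    - [0,-0.02,0,0,0,0,-1]
    - [-0.004,-0.02,0,0,0,0,-1]
    - [-0.004,-0.02,0,0,0,0,-1]
    - [0,-0.02,0,0,0,0,-1]
    - [0,-0.02,0,0,0,0,-1]
    - [0.004,-0.02,0,0,0,0,-1]
    - [0.004,-0.02,0,0,0,0,-1]
    - [0,0,0,0,0,0,-1]

```text
time_s: 3.8
eef_pos: [463.4, -71.5, 114.6]
eef_rot: [0.99, 0.138, 0.0, -0.0]
ft_force: [0.3, 0.1, 0.0]
finger_gap: 0.001
grasp_force: 0.0
```

```bash
python3 - <<'E'
from h import *
o=get_obs();print(pr(o['eef_pos']),o['ft_force'])
look("scene",["catch_peg"]);look("side",["catch_peg"])
E
```

```text
[-81.0, 113.0, 114.6] [0.27653185 0.13648065 0.04080757]
scene catch_peg [([476.0, -105.0, 142.0], [-117.1, 109.6, 142.5], 0.91)]
side catch_peg [([476.0, -103.0, 140.0], [-114.7, 109.9, 139.8], 0.55), ([534.0, 101.0, 92.0], [65.8, -1.3, 91.8], 0.26)]
```

```bash
python3 - <<'E'
from h import *
import cv2
a=camera("scene")['pixels'][150:350,130:370,::-1];b=camera("wrist")['pixels'][:,:,::-1]
cv2.imwrite("pics/d.png",np.hstack([cv2.resize(a,(440,366)),cv2.resize(b,(360,270)).__class__(0) if 0 else np.vstack([cv2.resize(b,(360,270)),np.zeros((96,360,3),np.uint8)])]))
E
```

```text
(no output)
```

View pics/d.png

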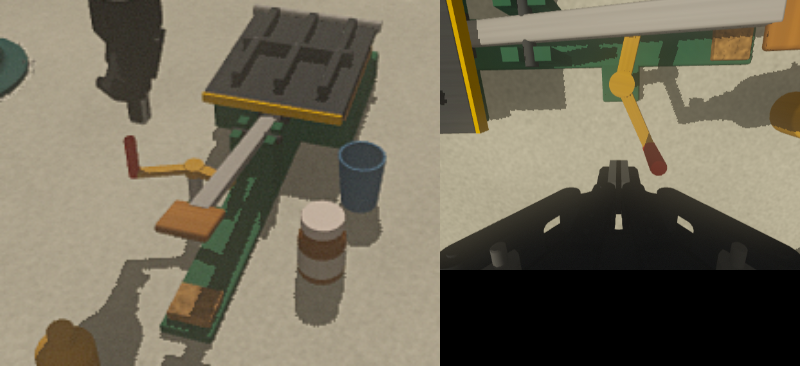

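The fingers passed the peg without moving it: in the left view the peg (130,155) stands as before and the fingertips (142,118) are beyond it. I check the fingertip and the peg by depth.

```bash
python3 - <<'E'
from h import *
import cv2
o=get_obs();p=np.array(o['eef_pos'])
for c in("scene","side","wrist"):
    d=camera(c);T=d['world_from_camera'];K=d['intrinsics'];q=np.linalg.inv(T)@np.r_[p,1];uv=K@q[:3]
    print(c,"tcp px",(uv[:2]/uv[2]).round(),"depth",q[2].round())
    im=d['pixels'].astype(int);Z=d['depth']
    def pts(m):
        v,u=np.nonzero(m&(Z>0));z=Z[v,u];C=np.linalg.inv(K)@np.vstack([u*z,v*z,z])
        W=(T[:3,:3]@C).T+T[:3,3];D=W[:,:2]-P0
        return np.c_[D@X,D@Y,W[:,2]],u,v
    red=(im[...,0]>90)&(im[...,1]<50)&(im[...,2]<60)
    a,u,v=pts(red); a=a[(abs(a[:,0]+100)<60)&(abs(a[:,1]-100)<60)]
    if len(a)>5: print(" red",len(a),np.median(a,0).round(),np.percentile(a,[3,97],axis=0).round().tolist())
    a,u,v=pts(im.max(2)<90); s=(abs(a[:,0]+81)<40)&(abs(a[:,1]-113)<45)&(a[:,2]>100)&(a[:,2]<128)
    if s.sum()>5: print(" tip",s.sum(),np.percentile(a[s],[3,50,97],axis=0).round().tolist(),np.median(u[s]),np.median(v[s]))
E
```

```text
scene tcp px [208. 226.] depth 956.0
 red 29 [-119.  112.  122.] [[-124.0, 106.0, 88.0], [-115.0, 115.0, 141.0]]
side tcp px [354. 205.] depth 935.0
 red 50 [-109.  115.  107.] [[-113.0, 109.0, 93.0], [-106.0, 120.0, 121.0]]
wrist tcp px [278. 245.] depth 184.0
```

```bash
python3 - <<'E'
from h import *
o=get_obs();p=np.array(o['eef_pos']);print(pr(p),o['finger_gap'])
for c in("scene","side","wrist"):
    d=camera(c);T=d['world_from_camera'];K=d['intrinsics'];Z=d['depth']
    v,u=np.nonzero(Z>0);z=Z[v,u];C=np.linalg.inv(K)@np.vstack([u*z,v*z,z])
    W=(T[:3,:3]@C).T+T[:3,3];D=W[:,:2]-P0;a=np.c_[D@X,D@Y,W[:,2]]
    s=(abs(a[:,0]+81)<30)&(abs(a[:,1]-113)<60)&(a[:,2]>98)&(a[:,2]<230)
    for lo in range(98,200,8):
        k=s&(a[:,2]>=lo)&(a[:,2]<lo+8)
        if k.sum(): print(c,lo,k.sum(),a[k].min(0).round(),a[k].max(0).round(),u[k].mean().round(),v[k].mean().round())
E
```

```text
[-83.1, 113.6, 114.5] -0.000608169512720085
scene 130 1 [-110.  118.  138.] [-110.  118.  138.] 199.0 224.0
scene 138 10 [-111.  104.  139.] [-88. 121. 145.] 204.0 219.0
scene 146 26 [-97. 101. 146.] [-76. 120. 153.] 207.0 215.0
scene 154 38 [-98. 101. 154.] [-80. 120. 162.] 206.0 212.0
scene 162 43 [-99. 101. 162.] [-77. 119. 170.] 206.0 209.0
scene 170 34 [-98. 101. 171.] [-73. 121. 178.] 206.0 206.0
scene 178 12 [-96.  99. 179.] [-73. 106. 186.] 209.0 201.0
scene 186 49 [-109.   99.  186.] [-55. 122. 194.] 208.0 198.0
scene 194 51 [-111.   99.  194.] [-52. 122. 202.] 208.0 195.0
side 98 14 [-111.  110.   98.] [-106.  120.  106.] 356.0 203.0
side 106 14 [-111.  109.  108.] [-106.  121.  114.] 357.0 200.0
side 114 10 [-110.  111.  115.] [-107.  120.  120.] 357.0 198.0
side 138 9 [-81. 107. 141.] [-76. 125. 145.] 356.0 196.0
side 146 18 [-88. 105. 147.] [-70. 127. 153.] 357.0 194.0
side 154 39 [-84. 106. 154.] [-67. 127. 162.] 357.0 192.0
side 162 27 [-78. 105. 162.] [-68. 127. 169.] 357.0 189.0
side 170 30 [-86. 105. 170.] [-64. 127. 178.] 357.0 186.0
side 178 4 [-87. 110. 178.] [-6
[... 262 characters left out ...]
.0 236.0
wrist 114 51 [-111.  107.  115.] [-108.  114.  122.] 323.0 241.0
wrist 122 60 [-111.  107.  122.] [-108.  114.  130.] 326.0 246.0
wrist 130 64 [-111.  106.  130.] [-108.  115.  138.] 328.0 252.0
wrist 138 110 [-111.  107.  138.] [-108.  117.  143.] 331.0 260.0
wrist 146 228 [-95. 102. 148.] [-70. 107. 154.] 278.0 255.0
wrist 154 441 [-96. 101. 154.] [-69. 107. 162.] 277.0 262.0
wrist 162 524 [-96. 101. 162.] [-69. 107. 170.] 277.0 270.0
wrist 170 449 [-96. 101. 170.] [-69. 107. 178.] 278.0 277.0
wrist 178 801 [-102.  100.  178.] [-62. 125. 186.] 277.0 297.0
wrist 186 2064 [-111.   99.  186.] [-51. 126. 194.] 276.0 305.0
wrist 194 4051 [-111.   99.  194.] [-51. 122. 202.] 270.0 322.0
```

By depth the shut fingertips end at z≈144, about 30 mm above the reported TCP, so they went over the peg. I go back, lower further and push again.

Request:
carry_out:
  steps:
    - [0,0,-0.04,0,0,0,-1]
    - [0,0.07,0,0,0,0,-1]
    - [0,0.07,0,0,0,0,-1]
    - [0,0,0.05,0,0,0,-1]
    - [0,0,0.044,0,0,0,-1]
    - [0,-0.02,0,0,0,0,-1]
    - [0,-0.02,0,0,0,0,-1]
    - [0,-0.02,0,0,0,0,-1]
    - [0,-0.02,0,0,0,0,-1]
    - [0,0,0,0,0,0,-1]

```text
time_s: 5.4
eef_pos: [471.7, -100.1, 88.5]
eef_rot: [0.99, 0.138, 0.001, -0.0]
ft_force: [-0.6, 0.1, -0.2]
finger_gap: -0.001
grasp_force: 0.0
```

```bash
python3 - <<'E'
from h import *
o=get_obs();print(pr(o['eef_pos']),o['ft_force'])
look("scene",["catch_peg"]);look("side",["catch_peg"])
d=camera("wrist");T=d['world_from_camera'];K=d['intrinsics'];Z=d['depth']
v,u=np.nonzero(Z>0);z=Z[v,u];C=np.linalg.inv(K)@np.vstack([u*z,v*z,z]);W=(T[:3,:3]@C).T+T[:3,3]
k=(v>235)&(v<330)&(abs(u-278)<12)&(z<230);print("tip z",np.percentile(W[k,2],[1,5,50]))
E
```

```text
[-110.8, 112.8, 88.5] [-0.56664065  0.05369794 -0.15780803]
scene catch_peg []
side catch_peg [([463.0, -80.0, 142.0], [-89.3, 116.1, 142.2], 0.62)]
tip z [122.46517409 126.19555342 154.25043598]
```

The peg now moves (-89,116). I continue along the arc towards the stop.

Request:
carry_out:
  steps:
    - [0,-0.016,0,0,0,0,-1]
    - [0,-0.016,0,0,0,0,-1]
    - [0.002,-0.016,0,0,0,0,-1]
    - [0.004,-0.016,0,0,0,0,-1]
    - [0.004,-0.016,0,0,0,0,-1]
    - [0.004,-0.01,0,0,0,0,-1]
    - [0,0,0,0,0,0,-1]

```text
time_s: 6.35
eef_pos: [466.2, -55.8, 87.6]
eef_rot: [0.991, 0.137, 0.0, -0.0]
ft_force: [0.0, 0.2, 0.4]
finger_gap: -0.002
grasp_force: 0.0
```

```bash
python3 - <<'E'
from h import *
o=get_obs();print(pr(o['eef_pos']),o['ft_force'])
look("scene",["catch_peg"]);look("side",["catch_peg"])
E
```

```text
[-66.6, 106.0, 87.6] [0.043593   0.15698091 0.36103007]
scene catch_peg [([464.0, -35.0, 141.0], [-45.8, 102.4, 141.2], 0.92)]
side catch_peg [([459.0, -36.0, 140.0], [-45.3, 107.2, 140.5], 0.58)]
```

Request:
carry_out:
  steps:
    - [0.003,-0.006,0,0,0,0,-1]
    - [0.003,-0.006,0,0,0,0,-1]
    - [0,-0.004,0,0,0,0,-1]
    - [0,0,0,0,0,0,-1]

```text
time_s: 6.95
eef_pos: [467.2, -51.4, 87.5]
eef_rot: [0.991, 0.136, 0.0, 0.002]
ft_force: [1.6, -9.1, -2.3]
finger_gap: -0.003
grasp_force: 4.4
```

```bash
python3 - <<'E'
from h import *
o=get_obs();print(pr(o['eef_pos']),o['ft_force'])
look("scene",["catch_peg"]);look("side",["catch_peg"])
E
```

```text
[-62.7, 103.9, 87.5] [ 1.64912151 -9.07127398 -2.31386558]
scene catch_peg [([463.0, -36.0, 143.0], [-46.8, 103.5, 142.6], 0.93), ([549.0, 36.0, -1.0], [-0.5, 1.5, -1.1], 0.7)]
side catch_peg [([463.0, -31.0, 142.0], [-41.6, 102.0, 142.1], 0.76), ([550.0, 36.0, 84.0], [-0.5, -0.1, 83.9], 0.72)]
```

The stop is reached (about 9 N). I withdraw, rise and go above the paddle.

Request:
carry_out:
  steps:
    - [0,0.06,0,0,0,0,-1]
    - [0,0,-0.1,0,0,0,-1]
    - [0,0,-0.1,0,0,0,-1]
    - [0.052,0.06,0,0,0,0,-1]
    - [0.052,0.06,0,0,0,0,-1]
    - [0.052,0.06,0,0,0,0,-1]
    - [0.052,0.06,0,0,0,0,-1]
    - [0,0,0.06,0,0,0,-1]
    - [0,0,0.05,0,0,0,-1]
    - [0,0,0,0,0,0,-1]

```text
time_s: 8.15
eef_pos: [604.6, -163.8, 128.5]
eef_rot: [0.991, 0.137, -0.004, -0.002]
ft_force: [-0.4, -0.1, 0.1]
finger_gap: -0.006
grasp_force: 0.0
```

```bash
python3 - <<'E'
from h import *
import cv2
o=get_obs();print(pr(o['eef_pos']),o['ft_force'])
d=look("scene",["catch_peg","lever_paddle"]);b=camera("wrist")['pixels'];look("side",["lever_paddle","catch_peg"])
cv2.imwrite("pics/e.png",np.hstack([cv2.resize(d['pixels'][150:350,150:350],(400,400)),cv2.resize(b,(400,400))])[:,:,::-1])
E
```

```text
[-208.1, 1.9, 128.5] [-0.44276266 -0.1432118   0.10183939]
scene catch_peg [([525.0, -61.0, 94.0], [-87.1, 50.9, 94.2], 0.69)]
scene lever_paddle [([612.0, -172.0, 143.0], [-217.6, -2.6, 143.2], 0.68)]
side lever_paddle [([616.0, -166.0, 140.0], [-213.0, -8.3, 139.6], 0.62)]
side catch_peg [([464.0, -35.0, 144.0], [-46.1, 102.4, 143.8], 0.57)]
```

View pics/e.png

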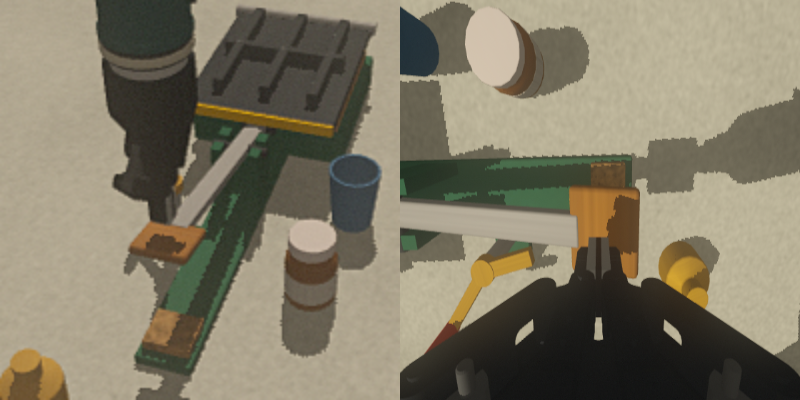

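The fingers stand above the paddle (left: tip (160,222), paddle (165,240)), and the right view shows the catch arm swung aside. I make a small correction and then press gently down.

Request:
carry_out:
  steps:
    - [0.008,0.01,0.01,0,0,0,-1]
    - [0,0,0.01,0,0,0,-1]
    - [0,0,0.008,0,0,0,-1]
    - [0,0.001,0.008,0,0,0,-1]
    - [0,0.001,0.008,0,0,0,-1]
    - [0,0.001,0.008,0,0,0,-1]
    - [0,0.001,0.008,0,0,0,-1]
    - [0,0.001,0.008,0,0,0,-1]
    - [0,0,0.008,0,0,0,-1]

```text
time_s: 9.4
eef_pos: [614.2, -173.0, 95.7]
eef_rot: [0.991, 0.136, 0.001, 0.002]
ft_force: [-1.1, -4.0, 8.0]
finger_gap: -0.001
grasp_force: 3.2
```

```bash
python3 - <<'E'
from h import *
o=get_obs();print(pr(o['eef_pos']),o['ft_force'])
look("side",["lever_paddle","platen_lip","lever_pin"]);look("scene",["lever_paddle"])
E
```

```text
[-219.5, -4.9, 95.7] [-1.12823519 -4.00145437  7.98604496]
side lever_paddle [([615.0, -170.0, 119.0], [-216.6, -6.1, 119.0], 0.89)]
side platen_lip [([534.0, 99.0, 100.0], [64.1, -0.8, 99.7], 0.64)]
side lever_pin [([549.0, 36.0, 86.0], [-0.7, 1.3, 86.1], 0.85)]
scene lever_paddle [([615.0, -176.0, 122.0], [-222.5, -4.6, 121.9], 0.85)]
```

Request:
carry_out:
  steps:
    - [0,0,0.008,0,0,0,-1]
    - [0,0,0.009,0,0,0,-1]
    - [0,0,0.009,0,0,0,-1]
    - [0,0,0.009,0,0,0,-1]
    - [0,0,0.009,0,0,0,-1]
    - [0,0,0.009,0,0,0,-1]
    - [0,0,0.009,0,0,0,-1]
    - [0,-0.001,0.009,0,0,0,-1]
    - [0,-0.001,0.009,0,0,0,-1]
    - [0,-0.001,0.009,0,0,0,-1]
    - [0,-0.001,0.009,0,0,0,-1]

```text
time_s: 10.8
eef_pos: [615.4, -173.1, 47.7]
eef_rot: [0.991, 0.136, 0.003, 0.003]
ft_force: [1.5, -5.7, 8.8]
finger_gap: -0.0
grasp_force: 4.1
```

```bash
python3 - <<'E'
from h import *
o=get_obs();print(pr(o['eef_pos']),o['ft_force'])
look("side",["lever_paddle","platen_lip","lever_pin"]);look("scene",["lever_paddle"])
E
```

```text
[-219.9, -6.0, 47.7] [ 1.50130084 -5.67862285  8.78513161]
side lever_paddle [([616.0, -174.0, 75.0], [-220.5, -6.7, 75.0], 0.57)]
side platen_lip [([530.0, 98.0, 115.0], [64.5, 2.5, 115.4], 0.74)]
side lever_pin [([546.0, 34.0, 84.0], [-1.7, 4.8, 83.5], 0.81), ([551.0, 38.0, 89.0], [0.3, -1.2, 89.4], 0.6)]
scene lever_paddle [([549.0, 32.0, 83.0], [-4.4, 3.0, 83.3], 0.61), ([617.0, -176.0, 75.0], [-223.5, -6.5, 75.0], 0.58)]
```

Request:
carry_out:
  steps:
    - [0,-0.001,0.009,0,0,0,-1]
    - [0,-0.001,0.009,0,0,0,-1]
    - [-0.001,-0.001,0.009,0,0,0,-1]
    - [-0.001,-0.001,0.009,0,0,0,-1]
    - [-0.001,-0.001,0.009,0,0,0,-1]
    - [-0.001,-0.001,0.008,0,0,0,-1]
    - [0,-0.001,0.006,0,0,0,-1]
    - [0,0,0.004,0,0,0,-1]
    - [0,0,0,0,0,0,-1]

```text
time_s: 12.0
eef_pos: [612.7, -169.3, 15.8]
eef_rot: [0.991, 0.136, 0.003, 0.002]
ft_force: [3.2, -5.1, 7.0]
finger_gap: -0.002
grasp_force: 3.8
```

```bash
python3 - <<'E'
from h import *
o=get_obs();print(pr(o['eef_pos']),o['ft_force'])
look("side",["lever_paddle","platen_lip","lever_pin"]);look("scene",["lever_paddle"])
E
```

```text
[-215.5, -4.3, 15.8] [ 3.1820483  -5.0619194   6.97338338]
side lever_paddle [([616.0, -171.0, 39.0], [-218.4, -7.3, 38.9], 0.68)]
side platen_lip [([530.0, 100.0, 126.0], [65.9, 3.0, 125.5], 0.67)]
side lever_pin [([547.0, 33.0, 85.0], [-3.4, 4.2, 84.9], 0.67)]
scene lever_paddle [([612.0, -175.0, 46.0], [-221.0, -2.6, 45.9], 0.94)]
```

Request:
carry_out:
  steps:
    - [0,0,0.004,0,0,0,-1]
    - [0,0,0.004,0,0,0,-1]
    - [0,0,0,0,0,0,-1]

```text
time_s: 12.6
eef_pos: [612.8, -168.9, 12.8]
eef_rot: [0.991, 0.136, 0.003, 0.002]
ft_force: [0.4, -4.0, 12.3]
finger_gap: 0.003
grasp_force: 6.4
```

Request:
carry_out:
  steps:
    - [0,0,0.004,0,0,0,-1]
    - [0,0,0,0,0,0,-1]
    - [0,0,0,0,0,0,-1]

```text
time_s: 12.9
eef_pos: [612.9, -168.9, 12.5]
eef_rot: [0.991, 0.136, 0.003, 0.002]
ft_force: [-4.2, -2.9, 23.2]
finger_gap: 0.003
grasp_force: 11.6
```

The buffer has stopped the paddle: the force has risen to 23 N and z has stopped changing. I take one last look before handing in.

```bash
python3 - <<'E'
from h import *
import cv2
d=look("scene",["catch_peg","lever_paddle"])['pixels'];b=look("side",["platen_lip","lever_pin","catch_peg"])['pixels']
cv2.imwrite("pics/f.png",np.hstack([cv2.resize(d[150:350,150:350],(400,400)),cv2.resize(b[130:380,190:440],(400,400))])[:,:,::-1])
print(get_obs()['ft_force'])
E
```

```text
scene catch_peg []
scene lever_paddle [([614.0, -176.0, 39.0], [-221.9, -3.8, 39.4], 0.88)]
side platen_lip [([530.0, 104.0, 131.0], [69.8, 1.9, 130.6], 0.69)]
side lever_pin [([549.0, 31.0, 86.0], [-5.0, 2.8, 86.5], 0.67)]
side catch_peg [([463.0, -36.0, 143.0], [-46.4, 103.5, 143.2], 0.57), ([673.0, 82.0, -1.0], [10.0, -129.8, -1.0], 0.26)]
[-3.28654031 -3.3144483  22.88544182]
```

View pics/f.png

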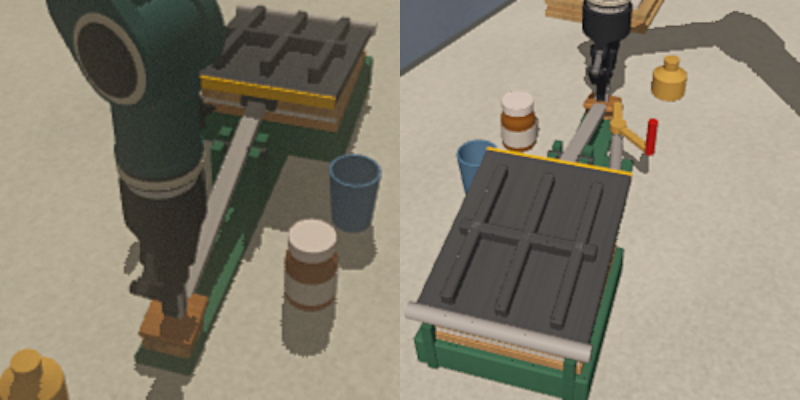

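The paddle is down on the cork (175,330), the platen is raised (lip up about 39 mm, 0.165 rad), the pin is seated and the catch is aside. I hand it in.

```bash
python3 -c "
from cell import *
print(finish_job())"
```

```text
the job is handed in; nothing more can be done
None
```

The press is open and handed in: the catch is fully aside, and the fingers hold the paddle on its buffer at about 23 N with the platen raised about 0.165 rad; the first push passed over the peg without touching it, so I repeated it lower.

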